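Dry-lay a small flat arch on its bed

ROBOT

A 7-joint arm with a two-finger parallel gripper is mounted at the origin on a cart in front of the work surface, level with it; the furniture and walls round the work are solid. World frame = base frame: x ahead of the robot, y to its left, z up, the work surface at z = 0. Lengths are in m, angles in rad, forces in N, time in s.
With the tool pointing down it reaches from about 0.35 to 0.9 m from the base axis. Payload 19.9 kg.
Tool frame: the origin (TCP) lies midway between the tips of the shut fingers; the grasp point (between the pads) lies 19 mm behind it; z points along the fingers, y is the line along which they close (so a half turn about z gives the same grasp; the last joint's range is limited). The gripper opens to 85 mm and grips with 20 to 120 N. Pads are 22 mm wide; open, the fingers measure 114 mm over their backs; the gripper's body (76 mm by 85 mm) begins 54 mm behind the grasp point. The pads swing forward as they close: fully open they stand 13 mm farther back than shut.
Start: joints at [-1.159, 0.417, -0.01, 1.614, 0.005, 1.111, -0.053], TCP at [0.273, 0.562, 0.231] pointing down, gripper open.
Joint ranges: [-2.81, 2.81], [-0.39, 2.02], [-1.27, 1.25], [0.06, 2.57], [-1.19, 4.33], [0.19, 2], [-2.82, 2.82]. Speed limits (rad/s): [1.89, 1.89, 2.39, 2.39, 3.01, 3.01, 3.01].

INTERFACE

Orientations are given as a 3x3 rotation matrix whose columns are the frame's x, y, z axes.
In Python, from bench import env gives the robot as it stands.
- The arm moves only by the tool play_rows, never from a script. Its argument "commands" is a list of rows, each a list of 7 numbers: the turn, a rotation vector about the world's x, y, z scaled (see below), then the shift along the world's x, y, z scaled (see below), then the closure, from -1 (fully open) to 1 (shut). In form: [[ax, ay, az, x, y, z, gripper], ...]. A call has 1 to 10 rows; each row shifts and turns the commanded pose from where the row before left it; what a row does not reach is not made up. The controller multiplies each number of a shift by 0.075 m and each number of a turn by 90 degrees. A row lasts 1/10 s, in which the tool goes at most 50 mm and 8.59 degrees, less where a joint would pass 70% of its speed; a pose out of reach is approached as far as the arm can. A call with a number of a shift or a turn outside -1 to 1 is refused whole. A call with a gripper value outside its range is refused whole. The fingers move at their own pace and stop on an object; the grip force is fixed at half the most. Time passes only in rows, so rows that do not move let the fingers close. It gives the time, the measured TCP pose, the force, the opening and the grip force at its end, in the units of the state.
- env.state(): the state, without advancing time (a new reading comes with each control period).
- env.read_camera(name): name is "scene" or "top"; returns a dict with "img" (400x640x3 uint8, blue, green, red), "fx", "fy", "cx", "cy" (pixels), "D" ([k1, k2, p1, p2, k3] as OpenCV has them; the pictures are not rectified), "R" (3x3) and "t" (3): a world point X has camera coordinates R X + t. Camera axes: x right, y down, z forward; pixel columns grow to the right and rows downward; lengths in m; the calibration is good to about 2 mm. A picture is of the moment at which its call begins. There is no depth.
- env.job_done(): hands the job in; it is judged then, once.
The state is a dict: "t": time; "joints": joint angles; "joint_velocities": joint speeds; "tau": joint torques, N m; "ee_pos": TCP position; "tool_rot": TCP orientation; "contact_force": force on the tool from outside, world axes, zero at the start; "ft_torque": the same for the moment, N m; "opening": finger opening in m; "finger_force": force on a finger pad.
Only numpy, scipy, OpenCV 4.12 (cv2) and the standard library are available. Lean on these libraries where they do the work, as an engineer would, in place of code of your own. Each camera call takes 0.05 s, during which the arm holds its last target. There are 200 camera calls.

TASK

Dry-lay the five stones of the small flat arch on the raised timber bed, working from both ends towards the middle: the springers go next to the end stops with their sloping sides facing inwards, the leaning voussoirs follow against those slopes, and the taller keystone goes in last, into the gap in the middle. All five must end standing flat on the plank, square to it and in line between the two chalk lines, spread evenly with thin open joints, with the blue-marked edges on the robot's side. Leave the try square, the club hammer and the flat chisel where they are.

Things in the scene. Friction and masses are not known exactly. Their poses are not given: they have to be found in the camera images.
- arch_bed: Fixed bed: dark brown plank 95 (x) x 316 mm (y) on wedges, top at z = 38 mm. Origin: on the table under its middle; x away from the robot, y left along the plank. Pale stops 40 mm above the plank, 70 mm along x, inner sides at y = +-114 mm. Chalk lines at x = +-25.5 mm (faces and backs) and y = 0. Placed stones: axes parallel to the bed's, joints 4 mm, 2 mm at the stops.
- springer_left: Left springer, cream limestone, 64 mm high, 50 mm from face to back (upright, parallel: grip these). Origin: centre of underside; x from face to back, y to the left. Blue crayon stroke on top along the face edge. Underside y -25 to +25 mm, top -3 to +25: left side upright, right side sloping. 0.26 to 0.42 kg. Its place on the bed: x = 0, y = +87, z = 38 mm.
- springer_right: Right springer, cream limestone, 64 mm high, 50 mm from face to back (upright, parallel: grip these). Origin: centre of underside; x from face to back, y to the left. Blue crayon stroke on top along the face edge. Underside y -25 to +25 mm, top -25 to +3: right side upright, left side sloping. 0.26 to 0.42 kg. Its place on the bed: x = 0, y = -87, z = 38 mm.
- voussoir_left: Left voussoir, red sandstone, 64 mm high, 50 mm from face to back (upright, parallel: grip these). Origin: centre of underside; x from face to back, y to the left. Blue crayon stroke on top along the face edge. Underside y -18 to +18 mm, top -9 to +40: it leans to the left. 0.27 to 0.43 kg. Its place on the bed: x = 0, y = +40, z = 38 mm.
- voussoir_right: Right voussoir, red sandstone, 64 mm high, 50 mm from face to back (upright, parallel: grip these). Origin: centre of underside; x from face to back, y to the left. Blue crayon stroke on top along the face edge. Underside y -18 to +18 mm, top -40 to +9: it leans to the right. 0.27 to 0.43 kg. Its place on the bed: x = 0, y = -40, z = 38 mm.
- keystone: Keystone, cream limestone, 74 mm high, 50 mm from face to back (upright, parallel: grip these). Origin: centre of underside; x from face to back, y to the left. Blue crayon stroke on top along the face edge. Underside y -18 to +18 mm, top -28 to +28: wider upwards on both sides. 0.33 to 0.53 kg. Its place on the bed: x = 0, y = 0, z = 38 mm.
- try_square: Try square, wooden stock and steel blade, 115 x 176 x 19 mm, lying on the table at the left; not to be moved. Origin: centre of its underside.
- club_hammer: Club hammer standing on its head, pale yellow handle up, 51 x 108 x 190 mm, at the left; not to be moved. Origin: centre of its underside.
- flat_chisel: Steel flat chisel, 23 x 162 x 16 mm, lying on the table at the right; not to be moved. Origin: centre of its underside.
Mind the look-alikes: they are no part of the job. Leave any green look-alike of the keystone alone.

How it is judged:
On the way, in this order (a step that is already met when the one before it is completed fails the run):
1. both springers stand in their places beside the stops (y of springer_left in the frame of arch_bed between 0.078 and 0.096 m and x of springer_left in the frame of arch_bed between -0.01 and 0.01 m and z of springer_left in the frame of arch_bed between 0.035 and 0.041 m and angle between each of springer_left, springer_right's own z axis and vertical below 0.06 rad and angle between the x axis of each of springer_left, springer_right and the x axis of arch_bed, either way round below 0.12 rad and y of arch_bed in the frame of springer_left below -0.02 m and y of springer_right in the frame of arch_bed between -0.096 and -0.078 m and x of springer_right in the frame of arch_bed between -0.01 and 0.01 m and z of springer_right in the frame of arch_bed between 0.035 and 0.041 m and y of arch_bed in the frame of springer_right above 0.02 m), for 0.2 s.
2. both voussoirs stand in their places beside the springers (y of voussoir_left in the frame of arch_bed between 0.031 and 0.049 m and x of voussoir_left in the frame of arch_bed between -0.01 and 0.01 m and z of voussoir_left in the frame of arch_bed between 0.035 and 0.041 m and angle between each of voussoir_left, voussoir_right's own z axis and vertical below 0.06 rad and angle between the x axis of each of voussoir_left, voussoir_right and the x axis of arch_bed, either way round below 0.12 rad and y of arch_bed in the frame of voussoir_left below -0.02 m and y of voussoir_right in the frame of arch_bed between -0.049 and -0.031 m and x of voussoir_right in the frame of arch_bed between -0.01 and 0.01 m and z of voussoir_right in the frame of arch_bed between 0.035 and 0.041 m and y of arch_bed in the frame of voussoir_right above 0.02 m), for 0.2 s.
3. the keystone stands in the middle gap (y of keystone in the frame of arch_bed between -0.009 and 0.009 m and x of keystone in the frame of arch_bed between -0.01 and 0.01 m and z of keystone in the frame of arch_bed between 0.035 and 0.041 m and angle between keystone's own z axis and vertical below 0.06 rad and angle between the x axis of keystone and the x axis of arch_bed, either way round below 0.12 rad and y of voussoir_left in the frame of keystone above 0.02 m), for 0.2 s.
At the end, for the whole second after the job is handed in: All five stones stand on the plank, released and at rest: each within 9 mm of its place along the plank and 10 mm across it, its underside within 3 mm of the plank's top, upright within 0.06 rad, square to the plank within 0.12 rad, blue-marked face on the robot's side (all of step 1 and all of step 2 and all of step 3 and linear speed of each of springer_left, springer_right, voussoir_left, voussoir_right, keystone below 0.01 m/s and angular speed of each of springer_left, springer_right, voussoir_left, voussoir_right, keystone below 0.1 rad/s and contact force between each of springer_left, springer_right, voussoir_left, voussoir_right, keystone and the fingers below 0.1 N); the robot touches nothing.
It fails at once if the try square is moved by more than 20 mm (distance of try_square from where it was at the start of the episode above 0.02 m).
It fails at once if the club hammer is moved by more than 20 mm (distance of club_hammer from where it was at the start of the episode above 0.02 m).
It fails at once if the flat chisel is moved by more than 20 mm (distance of flat_chisel from where it was at the start of the episode above 0.02 m).
It fails at once if a stone is knocked over (angle between any of springer_left, springer_right, voussoir_left, voussoir_right, keystone's own z axis and vertical above 0.8 rad).
It also fails if it takes over 115 s, if anything falls off the work surface, if the arm or the gripper's body presses on something with over 40 N, if the wrist force passes 120 N, or if a joint passes its speed limit or range.

## Working session

There is one attempt and no reset: what is moved stays moved. The work goes in short steps, Python scripts to look and compute and a tool call to move; the robot and the scene stay as the last step left them, time stands still between calls to the robot, and variables do not carry over. Pictures are saved under pics/ and viewed, at most 14 in all, crops included, and the job is handed in when it is done.

Besides the shell and the picture viewer there is one more tool, called after "Emit:" as name(argument=value, ...), one argument or row to a line, values as JSON. play_rows: Moves the arm, as the interface text tells. Its arguments: {"type":"object","properties":{"commands":{"type":"array"}},"required":["commands"]}

```bash
mkdir -p pics; ls; python3 - <<'E'
from bench import env
import cv2,numpy as np
s=env.state();print({k:np.round(v,3).tolist() for k,v in s.items()})
for n in("scene","top"):
    c=env.read_camera(n);cv2.imwrite(f"pics/{n}0.png",c["img"])
    print(n,c["fx"],c["cx"],c["cy"],c["D"],np.round(c["R"],3).tolist(),np.round(-np.array(c["R"]).T@c["t"],3))
E
```

```text
pics
{'t': 0.0, 'joints': [-1.16, 0.418, -0.01, 1.614, 0.005, 1.111, -0.053], 'joint_velocities': [0.0, 0.0, 0.0, -0.0, 0.0, 0.0, -0.001], 'tau': [0.0, -86.445, 0.679, -43.489, 0.019, 0.007, -0.0], 'ee_pos': [0.273, 0.562, 0.231], 'tool_rot': [[-0.899, 0.437, -0.0], [0.437, 0.899, -0.001], [-0.0, -0.001, -1.0]], 'contact_force': [0.445, -1.127, -0.917], 'ft_torque': [-0.0, -0.018, -0.017], 'finger_force': 0.0, 'opening': 0.085}
scene 405.61523449216276 317.20468001468186 199.29633593645997 [0.03154289 0.         0.         0.         0.        ] [[0.676, -0.737, 0.01], [-0.283, -0.272, -0.92], [0.68, 0.619, -0.392]] [-0.405 -0.827  0.587]
top 391.6975383915783 321.7436380386489 198.74267014464886 [-0.02574605  0.          0.          0.          0.        ] [[-0.002, -1.0, 0.015], [-0.988, -0.001, -0.156], [0.156, -0.015, -0.988]] [0.31  0.021 1.207]
```

View pics/scene0.png

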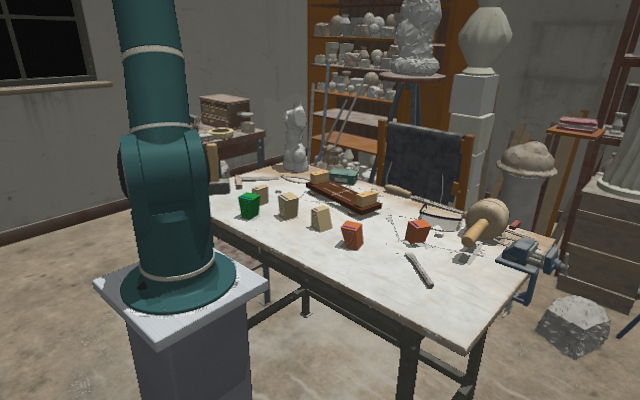

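View pics/top0.png

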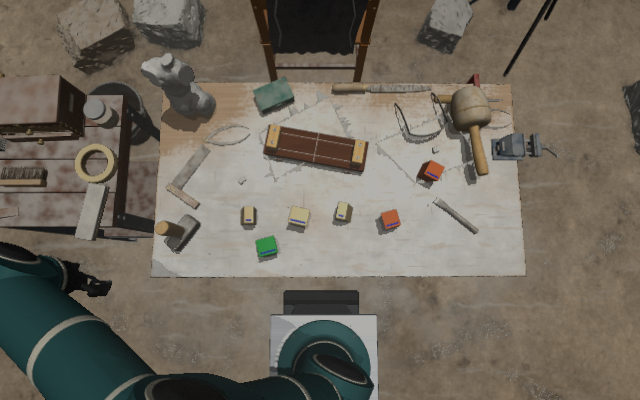

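Robot's side is the bottom of the top view, where left is +y. The bed is at about (316,149) and slightly turned. Cream stones are at (249,215), (299,216) and (343,212), red at (390,219) and (432,171), and the green decoy is at (266,246). I'll enlarge both views.

```bash
python3 - <<'E'
import cv2
a=cv2.imread("pics/top0.png")[115:265,235:455];cv2.imwrite("pics/t1.png",cv2.resize(a,(792,540),interpolation=cv2.INTER_CUBIC))
b=cv2.imread("pics/scene0.png")[165:265,225:445];cv2.imwrite("pics/s1.png",cv2.resize(b,(792,360),interpolation=cv2.INTER_CUBIC))
E
```

```text
(no output)
```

View pics/t1.png

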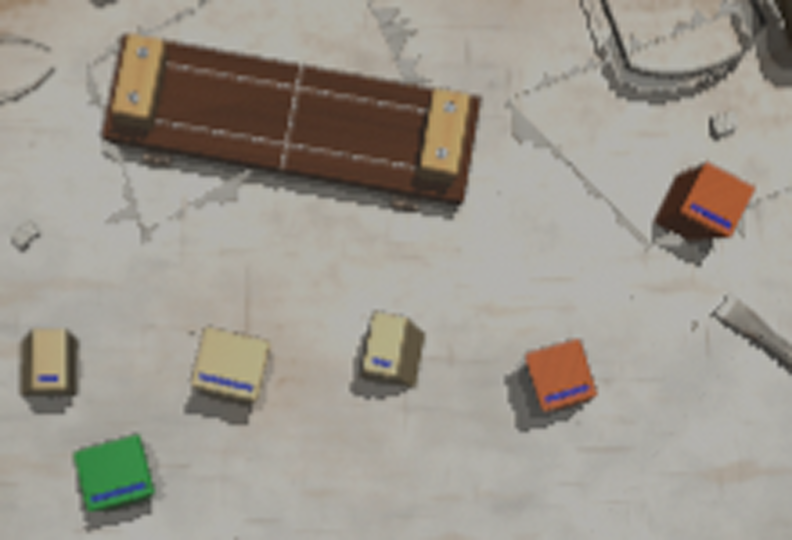

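View pics/s1.png

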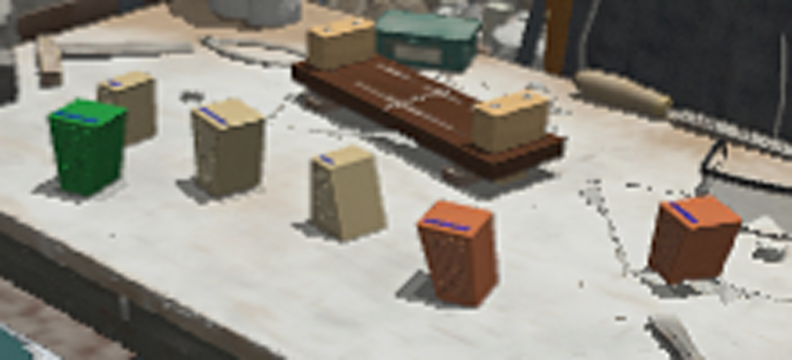

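Identification from the visible sides:
- (249,215) is springer_right: it slopes on the left.
- (343,212) is springer_left: it slopes on the right.
- (299,216) is the keystone.
- (390,219) is voussoir_left: it overhangs on the left.
- (432,171) is voussoir_right: its left side is visible.

All the blue edges already face the robot. Next I'll measure.

```bash
cat > h.py <<'E'
import cv2,numpy as np
def ray(c,p):
    K=np.array([[c["fx"],0,c["cx"]],[0,c["fy"],c["cy"]],[0,0,1]])
    u=cv2.undistortPoints(np.float64(p).reshape(-1,1,2),K,np.float64(c["D"])).reshape(-1,2)
    R=np.array(c["R"]);return -R.T@np.array(c["t"]),np.c_[u,np.ones(len(u))]@R
def plane(c,p,z):
    o,d=ray(c,p);return (o+d*((z-o[2])/d[:,2:]))[:,:2]
def tri(c1,p1,c2,p2):
    (a,d),(b,e)=ray(c1,[p1]),ray(c2,[p2])
    s=np.linalg.lstsq(np.c_[d[0],-e[0]],b-a,rcond=None)[0]
    q,r=a+s[0]*d[0],b+s[1]*e[0];return (q+r)/2,np.linalg.norm(q-r)
def comps(m,n=8):
    k,l,s,c=cv2.connectedComponentsWithStats(m.astype(np.uint8));return [(l==i,c[i],s[i,4]) for i in range(1,k) if s[i,4]>=n]
def rect(c,m,z):
    "min-area rectangle (metric) of a mask on plane z, upscaled contour"
    g=cv2.resize(m.astype(np.float32),None,fx=8,fy=8,interpolation=cv2.INTER_LINEAR)>.5
    k=max(cv2.findContours(g.astype(np.uint8),cv2.RETR_EXTERNAL,cv2.CHAIN_APPROX_NONE)[0],key=cv2.contourArea).reshape(-1,2)
    p=plane(c,(k+.5)/8-.5,z)
    ce,wh,a=cv2.minAreaRect((p*1000).astype(np.float32))
    if a>45:a-=90;wh=wh[::-1]
    return np.round(ce,1),np.round(wh,1),round(a,1)
def blue(img,lo=40):
    b,g,r=[img[...,i].astype(int) for i in range(3)];return (b-np.maximum(g,r)>lo)
E
python3 - <<'E'
from bench import env
from h import *
import pickle
C={n:env.read_camera(n) for n in("scene","top")};pickle.dump(C,open("c0.pkl","wb"))
for n,(x0,y0,x1,y1) in(("top",(235,115,455,265)),("scene",(225,165,445,265))):
    roi=np.zeros((400,640),bool);roi[y0:y1,x0:x1]=1
    print(n,[(np.round(c,1).tolist(),int(a)) for m,c,a in comps(blue(C[n]["img"],25)&roi,4)])
hsv=cv2.cvtColor(C["top"]["img"],cv2.COLOR_BGR2HSV)
for n,(u,v) in dict(sr=(248,213),key=(298,213),sl=(343,210),vl=(390,217),vr=(435,168),tableT=(320,190),stopL=(273,133),stopR=(358,152),plank=(290,140),sideA=(242,216)).items(): print(n,hsv[v,u])
E
```

```text
top [([432.3, 174.6], 15), ([340.6, 215.1], 7), ([248.0, 219.5], 10), ([297.3, 220.6], 25), ([392.3, 223.7], 16), ([267.3, 251.3], 24)]
scene [([283.5, 196.5], 8), ([414.8, 223.9], 8), ([344.5, 226.0], 4)]
sr [ 20  79 180]
key [ 23  70 179]
sl [ 27  64 178]
vl [ 10 168 167]
vr [ 10 179 167]
tableT [ 19  23 178]
stopL [ 17 122 176]
stopR [ 17 120 180]
plank [ 11 135  83]
sideA [20 72 81]
```

```bash
cat > m.py <<'E'
from h import *
def seg(img):
    hsv=cv2.cvtColor(img,cv2.COLOR_BGR2HSV).astype(int)
    m=((hsv[...,1]>42)&(hsv[...,2]>135)&(hsv[...,0]<40))|blue(img,12)
    return cv2.morphologyEx(m.astype(np.uint8),cv2.MORPH_CLOSE,np.ones((3,3)))
def near(m,uv):
    L=[q for q in comps(m,15)];return min(L,key=lambda q:np.hypot(*(q[1]-uv)))[0]
E
python3 - <<'E'
from m import *
import pickle
C=pickle.load(open("c0.pkl","rb"));T,S=C["top"],C["scene"]
roi=np.zeros((400,640),bool);roi[165:265,225:445]=1
B={n:[q for q in comps(blue(C[n]["img"],l)&(roi if n=="scene" else True),4)] for n,l in(("top",25),("scene",8))}
top=dict(vr=(432,175),sl=(341,215),sr=(248,219.5),key=(297,220.6),vl=(392,223.7))
sc=dict(vr=(414.8,224),sl=(314.5,209.5),sr=(257,188),key=(283.5,196.5),vl=(349,227))
for n in top:
    f=lambda k,p:min(B[k],key=lambda q:np.hypot(*(q[1]-p)))[1]
    a,b=f("top",top[n]),f("scene",sc[n]);X,e=tri(T,a,S,b)
    print(n,np.round(b,1),"blue xyz mm",np.round(X*1000,1),"gap",round(e*1000,1))
for n,z in(("vr",.064),("sl",.064),("sr",.064),("vl",.064),("key",.074)): print(n,rect(T,near(seg(T["img"]),top[n]),z))
s=seg(T["img"]);
for n,p in(("stopL",(273,133)),("stopR",(358,152))):
    m=near(s,p);print(n,rect(T,m,.078))
h=cv2.cvtColor(T["img"],cv2.COLOR_BGR2HSV).astype(int)
pl=(h[...,1]>90)&(h[...,2]>60)&(h[...,2]<130)&(h[...,0]<18);pl[:120]=0;pl[175:]=0;pl[:,:255]=0;pl[:,380:]=0
pl=pl|near(s,(273,133))|near(s,(358,152));pl=cv2.morphologyEx(pl.astype(np.uint8),cv2.MORPH_CLOSE,np.ones((5,5)))
print("plank+stops at 38",rect(T,near(pl,(316,149)),.038))
# stop heights: tops in both views
hs=cv2.cvtColor(S["img"],cv2.COLOR_BGR2HSV).astype(int)
for n,p,q in(("stopL",(273,133),(320,173)),("stopR",(358,152),(367,194))):
    m=near(s,p);w=(hs[...,1]>80)&(hs[...,0]<25)&(hs[...,2]>150)
    t=near(w,q) ;cm=comps(m)[0][1];ct=comps(t)[0][1]
    print(n,cm,ct,t.sum(),tri(T,cm,S,ct))
v=T["img"].copy()[115:265,235:455];v[s[115:265,235:455]>0]=(255,0,255)
w=S["img"].copy()[165:265,225:445];w[((hs[...,1]>80)&(hs[...,0]<25)&(hs[...,2]>150))[165:265,225:445]]=(255,0,255)
cv2.imwrite("pics/v.png",cv2.resize(np.vstack([v,w]),None,fx=2.3,fy=2.3,interpolation=cv2.INTER_NEAREST))
E
```

```text
vr [414.7 223.7] blue xyz mm [ 564.1 -327.9   64.7] gap 0.7
sl [283.5 196.5] blue xyz mm [399.7 -18.6 117.7] gap 92.8
sr [256.5 187.8] blue xyz mm [429.1 219.3  64.7] gap 0.1
key [283.5 196.5] blue xyz mm [424.4  75.2  74.9] gap 1.3
vl [346.5 226.5] blue xyz mm [ 414.2 -200.3   66.5] gap 7.2
vr (array([ 579.5, -335.4]), array([51.7, 49.3]), -28.5)
sl (array([458. , -54.4]), array([51. , 29.8]), -10.6)
sr (array([445.5, 219.9]), array([50.4, 26.1]), 1.5)
vl (array([ 433.1, -198.3]), array([51.8, 49.8]), 16.8)
key (array([441.,  70.]), array([51.4, 59.2]), -13.3)
stopL (array([681.4, 149.7]), array([71.1, 32.8]), -9.7)
stopR (array([ 634.4, -105.6]), array([71.8, 33.2]), -9.6)
plank+stops at 38 (array([658. ,  21.2]), array([ 98. , 314.6]), -10.4)
stopL [272.8206278  135.00896861] [319.07692308 172.        ] 52 (array([0.68103663, 0.15093275, 0.07687445]), np.float64(0.00257952344385716))
stopR [358.2699115  150.38495575] [366.47619048 193.3968254 ] 63 (array([ 0.63478902, -0.10490444,  0.07527373]), np.float64(0.002035066404443947))
```

View pics/v.png

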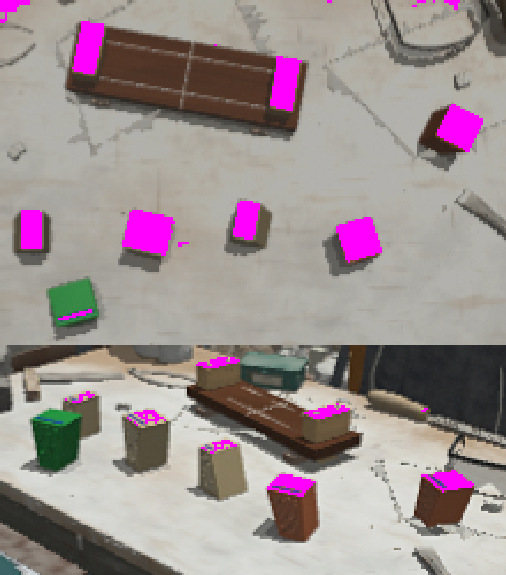

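The masks are clean. Blue strokes triangulate to z = 65 mm (springers, voussoir) and 75 mm (keystone), and the stop tops to 76–77 mm, which agrees with the text. The bed is at (658, 22) mm with yaw −10.3°. I start with springer_right, grasping at (445,226) with tool y at 1.5°.

Emit:
play_rows(
  commands=[
    [0, 0, 0, 0, 0, 0.6, -1],
    [0, 0, -0.077, 0.255, -0.498, 0, -1],
    [0, 0, -0.077, 0.255, -0.498, 0, -1],
    [0, 0, -0.077, 0.255, -0.498, 0, -1],
    [0, 0, -0.077, 0.255, -0.498, 0, -1],
    [0, 0, -0.077, 0.255, -0.498, 0, -1],
    [0, 0, -0.077, 0.255, -0.498, 0, -1],
    [0, 0, -0.077, 0.255, -0.498, 0, -1],
    [0, 0, -0.077, 0.255, -0.498, 0, -1],
    [0, 0, -0.077, 0.255, -0.498, 0, -1],
  ],
)

```text
t: 1.2
ee_pos: [0.4459, 0.2242, 0.2764]
tool_rot: [[-0.025, 1.0, -0.0], [1.0, 0.025, 0.0], [0.0, -0.0, -1.0]]
contact_force: [0.5, 0.2, -0.4]
opening: 0.0857
finger_force: 0.0
```

Emit:
play_rows(
  commands=[
    [0, 0, 0, 0, 0.02, -0.5, -1],
    [0, 0, 0, 0, 0, -0.5, -1],
    [0, 0, 0, 0, 0, -0.5, -1],
    [0, 0, 0, 0, 0, -0.5, -1],
    [0, 0, 0, 0, 0, -0.5, -1],
    [0, 0, 0, 0, 0, -0.4, -1],
    [0, 0, 0, 0, 0, -0.3, -1],
    [0, 0, 0, 0, 0, -0.27, -1],
    [0, 0, 0, 0, 0, 0, -1],
    [0, 0, 0, 0, 0, 0, 1],
  ],
)

```text
t: 2.2
ee_pos: [0.4456, 0.2272, 0.0163]
tool_rot: [[-0.029, 1.0, -0.0], [1.0, 0.029, -0.0], [-0.0, -0.0, -1.0]]
contact_force: [0.3, 0.3, 0.5]
opening: 0.0733
finger_force: 0.0
```

Emit:
play_rows(
  commands=[
    [0, 0, 0, 0, 0, 0, 1],
    [0, 0, 0, 0, 0, 0, 1],
    [0, 0, 0, 0, 0, 0, 1],
    [0, 0, 0, 0, 0, 0, 1],
    [0, 0, 0, 0, 0, 0, 1],
    [0, 0, 0, 0, 0, 0, 1],
    [0, 0, 0, 0, 0, 0, 1],
    [0, 0, 0, 0, 0, 0.1, 1],
    [0, 0, 0, 0, 0, 0.2, 1],
    [0, 0, 0, 0, 0, 0.4, 1],
  ],
)

```text
t: 3.2
ee_pos: [0.4447, 0.2269, 0.0687]
tool_rot: [[-0.029, 1.0, -0.002], [1.0, 0.029, -0.001], [-0.001, -0.002, -1.0]]
contact_force: [0.2, 0.4, -1.8]
opening: 0.0494
finger_force: 62.8
```

Emit:
play_rows(
  commands=[
    [0, 0, 0, 0, 0, 0.4, 1],
    [0, 0, -0.015, 0.292, -0.436, 0.4, 1],
    [0, 0, -0.015, 0.292, -0.436, 0.28, 1],
    [0, 0, -0.015, 0.292, -0.436, 0, 1],
    [0, 0, -0.015, 0.292, -0.436, 0, 1],
    [0, 0, -0.015, 0.292, -0.436, 0, 1],
    [0, 0, -0.015, 0.292, -0.436, 0, 1],
    [0, 0, -0.015, 0.292, -0.436, 0, 1],
    [0, 0, -0.014, 0.292, -0.436, 0, 1],
    [0, 0, -0.014, 0.292, -0.436, 0, 1],
  ],
)

```text
t: 4.2
ee_pos: [0.6432, -0.0682, 0.1505]
tool_rot: [[0.179, 0.984, 0.0], [0.984, -0.179, 0.0], [0.0, 0.0, -1.0]]
contact_force: [0.6, 0.7, -2.2]
opening: 0.0494
finger_force: 63.1
```

Emit:
play_rows(
  commands=[
    [0, 0, 0, 0, 0, 0, 1],
    [0, 0, 0, 0, 0, -0.3, 1],
    [0, 0, 0, 0, 0, -0.3, 1],
    [0, 0, 0, 0, 0, 0, 1],
  ],
)

```text
t: 4.6
ee_pos: [0.6409, -0.0664, 0.1026]
tool_rot: [[0.178, 0.984, -0.004], [0.984, -0.178, 0.0], [-0.0, -0.004, -1.0]]
contact_force: [-0.8, 0.6, -3.4]
opening: 0.0493
finger_force: 63.3
```

```bash
python3 - <<'E'
from bench import env
import cv2,numpy as np
s=env.state();print(np.round(s["ee_pos"],4),np.round(s["tool_rot"],3).tolist())
cv2.imwrite("pics/c1.png",cv2.resize(np.hstack([env.read_camera("scene")["img"][150:250,270:420],env.read_camera("top")["img"][110:210,240:390]]),None,fx=2.6,fy=2.6,interpolation=cv2.INTER_CUBIC))
E
```

```text
[ 0.6409 -0.0664  0.1026] [[0.178, 0.984, -0.004], [0.984, -0.178, 0.0], [-0.0, -0.004, -1.0]]
```

View pics/c1.png

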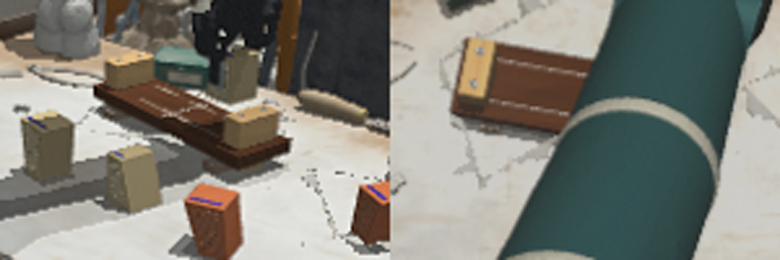

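Emit:
play_rows(
  commands=[
    [0, 0, 0, 0.01, -0.013, -0.25, 1],
    [0, 0, 0, 0, 0, -0.22, 1],
    [0, 0, 0, 0, 0, -0.12, 1],
    [0, 0, 0, 0, 0, -0.04, 1],
    [0, 0, 0, 0, 0, 0, 1],
    [0, 0, 0, 0, 0, 0, 1],
  ],
)

```text
t: 5.3
ee_pos: [0.6437, -0.068, 0.0579]
tool_rot: [[0.179, 0.984, 0.001], [0.984, -0.179, -0.0], [-0.0, 0.001, -1.0]]
contact_force: [0.4, 0.1, -2.6]
opening: 0.0491
finger_force: 63.5
```

Emit:
play_rows(
  commands=[
    [0, 0, 0, -0.01, 0, -0.02, 1],
    [0, 0, 0, 0, 0, -0.02, 1],
    [0, 0, 0, 0, 0, 0, 1],
    [0, 0, 0, 0, 0, 0, 1],
  ],
)

```text
t: 5.7
ee_pos: [0.6429, -0.068, 0.0554]
tool_rot: [[0.179, 0.984, 0.001], [0.984, -0.179, 0.0], [0.0, 0.001, -1.0]]
contact_force: [-6.7, 1.5, 11.1]
opening: 0.049
finger_force: 65.0
```

Contact with the plank: 11 N. I release and retreat, then move on to springer_left.

Emit:
play_rows(
  commands=[
    [0, 0, 0, 0, 0, 0, -1],
    [0, 0, 0, 0, 0, 0, -1],
    [0, 0, 0, 0, 0, 0, -1],
    [0, 0, 0, 0, 0, 0, -1],
    [0, 0, 0, 0, 0, 0.2, -1],
    [0, 0, 0, 0, 0, 0.4, -1],
    [0, 0, 0, 0, 0, 0.6, -1],
    [0, 0, 0, 0, 0, 0.6, -1],
    [0, 0, 0, -0.3, 0, 0, -1],
    [0, 0, 0, -0.6, 0, 0, -1],
  ],
)

```text
t: 6.7
ee_pos: [0.5764, -0.068, 0.1912]
tool_rot: [[0.178, 0.984, 0.004], [0.984, -0.178, -0.001], [0.0, 0.004, -1.0]]
contact_force: [-1.7, -0.4, 0.0]
opening: 0.0853
finger_force: 0.0
```

Emit:
play_rows(
  commands=[
    [0, 0, 0, -0.53, 0.034, 0, -1],
    [0, 0, 0, -0.53, 0.034, 0, -1],
    [0, 0, 0, -0.4, 0.034, 0, -1],
    [0, 0, 0, -0.13, 0, -0.2, -1],
    [0, 0, 0, 0, 0, -0.4, -1],
    [0, 0, 0, 0, 0, -0.5, -1],
    [0, 0, 0, 0, 0, -0.5, -1],
    [0, 0, 0, 0, 0, -0.4, -1],
    [0, 0, 0, 0, 0, -0.33, -1],
    [0, 0, 0, 0, 0, 0, -1],
  ],
)

```text
t: 7.7
ee_pos: [0.4547, -0.0604, 0.0131]
tool_rot: [[0.179, 0.984, -0.004], [0.984, -0.179, -0.0], [-0.001, -0.003, -1.0]]
contact_force: [-0.1, 0.2, 1.3]
opening: 0.0859
finger_force: 0.0
```

Emit:
play_rows(
  commands=[
    [0, 0, 0, 0, 0, 0, 1],
    [0, 0, 0, 0, 0, 0, 1],
    [0, 0, 0, 0, 0, 0, 1],
    [0, 0, 0, 0, 0, 0, 1],
    [0, 0, 0, 0, 0, 0, 1],
    [0, 0, 0, 0, 0, 0, 1],
    [0, 0, 0, 0, 0, 0, 1],
    [0, 0, 0, 0, 0, 0, 1],
  ],
)

```text
t: 8.5
ee_pos: [0.4568, -0.0602, 0.0161]
tool_rot: [[0.179, 0.984, 0.002], [0.984, -0.179, 0.0], [0.001, 0.002, -1.0]]
contact_force: [-3.7, -0.1, 15.4]
opening: 0.0496
finger_force: 59.6
```

Emit:
play_rows(
  commands=[
    [0, 0, 0, 0, 0, 0.2, 1],
    [0, 0, 0, 0, 0, 0.5, 1],
    [0, 0, 0, 0.363, 0.288, 0.6, 1],
    [0, 0, 0, 0.363, 0.288, 0.487, 1],
    [0, 0, 0, 0.363, 0.288, 0, 1],
    [0, 0, 0, 0.363, 0.288, 0, 1],
    [0, 0, 0, 0.363, 0.288, 0, 1],
    [0, 0, 0, 0.363, 0.288, 0, 1],
    [0, 0, 0, 0.363, 0.288, 0, 1],
    [0, 0, 0, 0.363, 0.288, 0, 1],
  ],
)

```text
t: 9.5
ee_pos: [0.671, 0.1109, 0.144]
tool_rot: [[0.178, 0.984, 0.001], [0.984, -0.178, 0.0], [0.0, 0.001, -1.0]]
contact_force: [-0.1, -0.3, -2.3]
opening: 0.0496
finger_force: 64.0
```

Emit:
play_rows(
  commands=[
    [0, 0, 0, 0, 0, 0, 1],
    [0, 0, 0, 0, 0, -0.3, 1],
    [0, 0, 0, 0, 0, -0.3, 1],
    [0, 0, 0, 0, 0, -0.3, 1],
    [0, 0, 0, 0, 0, -0.2, 1],
    [0, 0, 0, 0, 0, 0, 1],
    [0, 0, 0, 0, 0, 0, 1],
    [0, 0, 0, 0, 0, 0, 1],
  ],
)

```text
t: 10.3
ee_pos: [0.6709, 0.1098, 0.0618]
tool_rot: [[0.179, 0.984, 0.002], [0.984, -0.179, 0.0], [0.001, 0.002, -1.0]]
contact_force: [-1.1, 0.6, -2.7]
opening: 0.0495
finger_force: 63.9
```

Emit:
play_rows(
  commands=[
    [0, 0, 0, 0.045, 0.036, 0, 1],
    [0, 0, 0, 0, 0, -0.05, 1],
    [0, 0, 0, 0, 0, -0.03, 1],
    [0, 0, 0, 0, 0, 0, 1],
    [0, 0, 0, 0, 0, 0, 1],
  ],
)

```text
t: 10.8
ee_pos: [0.6736, 0.1125, 0.0543]
tool_rot: [[0.178, 0.984, -0.0], [0.984, -0.178, 0.0], [0.0, -0.0, -1.0]]
contact_force: [0.5, 0.5, -1.7]
opening: 0.0494
finger_force: 64.1
```

Emit:
play_rows(
  commands=[
    [0, 0, 0, 0, 0, -0.015, 1],
    [0, 0, 0, 0, 0, 0, 1],
    [0, 0, 0, 0, 0, 0, -1],
    [0, 0, 0, 0, 0, 0, -1],
    [0, 0, 0, 0, 0, 0, -1],
    [0, 0, 0, 0, 0, 0, -1],
    [0, 0, 0, 0, 0, 0.2, -1],
    [0, 0, 0, 0, 0, 0.4, -1],
    [0, 0, 0, 0, 0, 0.6, -1],
    [0, 0, 0, 0, 0, 0.5, -1],
  ],
)

```text
t: 11.8
ee_pos: [0.6738, 0.1122, 0.1839]
tool_rot: [[0.179, 0.984, 0.001], [0.984, -0.179, 0.0], [0.0, 0.001, -1.0]]
contact_force: [0.0, -0.5, 0.7]
opening: 0.0852
finger_force: 0.0
```

Emit:
play_rows(
  commands=[
    [0, 0, 0.03, -0.318, -0.424, 0, -1],
    [0, 0, 0.03, -0.318, -0.424, 0, -1],
    [0, 0, 0.03, -0.318, -0.424, 0, -1],
    [0, 0, 0.03, -0.318, -0.424, 0, -1],
    [0, 0, 0.03, -0.318, -0.424, 0, -1],
    [0, 0, 0.03, -0.318, -0.424, 0, -1],
    [0, 0, 0.03, -0.318, -0.424, 0, -1],
    [0, 0, 0.03, -0.318, -0.424, 0, -1],
    [0, 0, 0.03, -0.318, -0.424, 0, -1],
    [0, 0, 0.03, -0.318, -0.424, 0, -1],
  ],
)

```text
t: 12.8
ee_pos: [0.4341, -0.2068, 0.1818]
tool_rot: [[-0.289, 0.957, 0.001], [0.957, 0.289, 0.0], [-0.0, 0.001, -1.0]]
contact_force: [-0.1, -0.5, -0.1]
opening: 0.0853
finger_force: 0.0
```

```bash
cat > chk.py <<'E'
from bench import env
from m import *
import sys
s=env.state();print(np.round(s["ee_pos"],4),np.round(s["tool_rot"][:,1] if hasattr(s["tool_rot"],"shape") else [r[1] for r in s["tool_rot"]],3))
T=env.read_camera("top");S=env.read_camera("scene")
cv2.imwrite(f"pics/{sys.argv[1]}.png",cv2.resize(np.hstack([S["img"][150:250,270:420],T["img"][110:210,240:390]]),None,fx=2.6,fy=2.6,interpolation=cv2.INTER_CUBIC))
O=np.array([658,22.]);a=np.radians(-10.3);X=np.array([np.cos(a),np.sin(a)]);Y=np.array([-X[1],X[0]])
hsv=cv2.cvtColor(T["img"],cv2.COLOR_BGR2HSV).astype(int)
for name,ty,z,col in(("sl",98,.102,0),("sr",-98,.102,0),("vl",55.5,.102,1),("vr",-55.5,.102,1),("key",0,.112,0)):
    if name not in sys.argv[2:]:continue
    p=np.r_[(O+Y*ty)/1000,z];K=np.array([[T["fx"],0,T["cx"]],[0,T["fy"],T["cy"]],[0,0,1]])
    uv=cv2.projectPoints(p,cv2.Rodrigues(np.array(T["R"]))[0],np.float64(T["t"]),K,np.float64(T["D"]))[0].ravel()
    sat=hsv[...,1]
    m=(seg(T["img"])>0)&(((sat>140) if col else ((sat<105)&(sat>42)))|blue(T["img"],12))
    m=cv2.morphologyEx(m.astype(np.uint8),cv2.MORPH_CLOSE,np.ones((3,3)))
    q=near(m,uv);c,wh,an=rect(T,q,z);d=c-O
    print(name,"uv",uv.round(1),"bed x",round(d@X,1),"y",round(d@Y,1),"want",ty,wh,"yaw",round(an+10.3,1))
E
python3 chk.py c2 sl sr
```

```text
[ 0.4341 -0.2068  0.1818] [0.957 0.289 0.001]
sl uv [282.7 134.4] bed x 0.5 y 112.0 want 98 [54.7 59.8] yaw 0.6
sr uv [348.5 146.2] bed x 1.2 y -111.1 want -98 [53.8 71. ] yaw -1.2
```

View pics/c2.png

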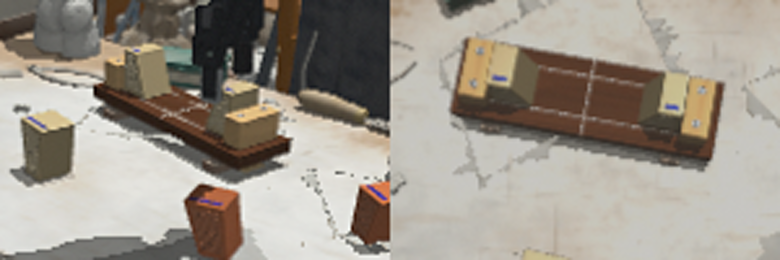

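Both springers stand by their stops with slopes inwards; in the crop the centre chalk line is about 53 px from each foot. Now voussoir_left.

Emit:
play_rows(
  commands=[
    [0, 0, 0, 0.015, 0.015, -0.3, -1],
    [0, 0, 0, 0, 0, -0.5, -1],
    [0, 0, 0, 0, 0, -0.5, -1],
    [0, 0, 0, 0, 0, -0.5, -1],
    [0, 0, 0, 0, 0, -0.3, -1],
    [0, 0, 0, 0, 0, -0.1, -1],
    [0, 0, 0, 0, 0, 0, -1],
    [0, 0, 0, 0, 0, 0, 1],
    [0, 0, 0, 0, 0, 0, 1],
    [0, 0, 0, 0, 0, 0, 1],
  ],
)

```text
t: 13.9
ee_pos: [0.4368, -0.2046, 0.0169]
tool_rot: [[-0.288, 0.958, 0.002], [0.958, 0.288, -0.0], [-0.001, 0.001, -1.0]]
contact_force: [-4.8, 1.4, 13.3]
opening: 0.0496
finger_force: 59.7
```

Emit:
play_rows(
  commands=[
    [0, 0, 0, 0, 0, 0, 1],
    [0, 0, 0, 0, 0, 0, 1],
    [0, 0, 0, 0, 0, 0, 1],
    [0, 0, 0, 0, 0, 0, 1],
    [0, 0, 0, 0, 0, 0, 1],
  ],
)

```text
t: 14.4
ee_pos: [0.4368, -0.2046, 0.017]
tool_rot: [[-0.288, 0.958, 0.002], [0.958, 0.288, -0.0], [-0.001, 0.002, -1.0]]
contact_force: [-3.7, 1.4, 16.3]
opening: 0.0494
finger_force: 59.8
```

Emit:
play_rows(
  commands=[
    [0, 0, 0, 0, 0, 0.2, 1],
    [0, 0, 0, 0, 0, 0.6, 1],
    [0, 0, -0.03, 0.15, 0.2, 0.6, 1],
    [0, 0, -0.04, 0.38, 0.45, 0.4, 1],
    [0, 0, -0.04, 0.38, 0.45, 0, 1],
    [0, 0, -0.04, 0.38, 0.45, 0, 1],
    [0, 0, -0.04, 0.38, 0.45, 0, 1],
    [0, 0, -0.04, 0.38, 0.45, 0, 1],
    [0, 0, -0.04, 0.38, 0.45, 0, 1],
    [0, 0, -0.03, 0.38, 0.45, 0, 1],
  ],
)

```text
t: 15.4
ee_pos: [0.6459, 0.0465, 0.1494]
tool_rot: [[0.181, 0.984, 0.0], [0.984, -0.181, 0.0], [0.0, 0.0, -1.0]]
contact_force: [0.2, -0.1, -2.4]
opening: 0.0494
finger_force: 64.1
```

Emit:
play_rows(
  commands=[
    [0, 0, 0, 0.255, 0.306, 0, 1],
    [0, 0, 0, 0, 0, 0, 1],
    [0, 0, 0, 0, 0, 0, 1],
  ],
)

```text
t: 15.7
ee_pos: [0.664, 0.068, 0.1488]
tool_rot: [[0.178, 0.984, -0.0], [0.984, -0.178, -0.0], [-0.0, -0.0, -1.0]]
contact_force: [0.0, -0.1, -3.1]
opening: 0.0497
finger_force: 64.1
```

Emit:
play_rows(
  commands=[
    [0, 0, 0, 0.034, 0.021, -0.2, 1],
    [0, 0, 0, 0, 0, -0.3, 1],
    [0, 0, 0, 0, 0, -0.3, 1],
    [0, 0, 0, 0, 0, -0.2, 1],
    [0, 0, 0, 0, 0, -0.15, 1],
    [0, 0, 0, 0, 0, -0.08, 1],
    [0, 0, 0, 0, 0, 0, 1],
    [0, 0, 0, 0, 0, 0, 1],
    [0, 0, 0, 0, 0, 0, 1],
  ],
)

```text
t: 16.6
ee_pos: [0.6672, 0.0692, 0.0573]
tool_rot: [[0.178, 0.984, 0.001], [0.984, -0.178, 0.0], [0.0, 0.001, -1.0]]
contact_force: [-0.3, -0.1, -2.7]
opening: 0.0496
finger_force: 64.0
```

Emit:
play_rows(
  commands=[
    [0, 0, 0, 0, 0, -0.02, 1],
    [0, 0, 0, 0, 0, -0.02, 1],
    [0, 0, 0, 0, 0, 0, 1],
    [0, 0, 0, 0, 0, 0, 1],
  ],
)

```text
t: 17.0
ee_pos: [0.6671, 0.0693, 0.055]
tool_rot: [[0.178, 0.984, 0.001], [0.984, -0.178, 0.001], [0.001, 0.001, -1.0]]
contact_force: [-8.5, -0.6, 18.2]
opening: 0.0491
finger_force: 66.2
```

Emit:
play_rows(
  commands=[
    [0, 0, 0, 0, 0, 0, -1],
    [0, 0, 0, 0, 0, 0, -1],
    [0, 0, 0, 0, 0, 0, -1],
    [0, 0, 0, 0, 0, 0, -1],
    [0, 0, 0, 0, 0, 0.2, -1],
    [0, 0, 0, 0, 0, 0.4, -1],
    [0, 0, 0, 0, 0, 0.6, -1],
    [0, 0, 0, 0, 0, 0.6, -1],
  ],
)

```text
t: 17.8
ee_pos: [0.6665, 0.0689, 0.1909]
tool_rot: [[0.179, 0.984, -0.0], [0.984, -0.179, -0.0], [-0.0, -0.0, -1.0]]
contact_force: [1.2, 1.2, 0.3]
opening: 0.0853
finger_force: 0.0
```

Emit:
play_rows(
  commands=[
    [0, 0, -0.02, -0.112, -0.53, 0, -1],
    [0, 0, -0.02, -0.112, -0.53, 0, -1],
    [0, 0, -0.02, -0.112, -0.53, 0, -1],
    [0, 0, -0.02, -0.112, -0.53, 0, -1],
    [0, 0, -0.02, -0.112, -0.53, 0, -1],
    [0, 0, -0.02, -0.112, -0.53, 0, -1],
    [0, 0, -0.02, -0.112, -0.53, 0, -1],
    [0, 0, -0.02, -0.112, -0.53, 0, -1],
    [0, 0, -0.02, -0.112, -0.53, 0, -1],
    [0, 0, -0.02, -0.112, -0.53, 0, -1],
  ],
)

```text
t: 18.8
ee_pos: [0.5823, -0.3299, 0.1898]
tool_rot: [[0.475, 0.88, 0.001], [0.88, -0.475, -0.0], [0.0, 0.001, -1.0]]
contact_force: [0.7, 0.2, 0.6]
opening: 0.0854
finger_force: 0.0
```

```bash
python3 chk.py c3 vl
```

```text
[ 0.5823 -0.3299  0.1898] [ 0.88  -0.475  0.001]
vl uv [296.9 137. ] bed x -0.2 y 55.5 want 55.5 [48.2 49.2] yaw 0.1
```

View pics/c3.png

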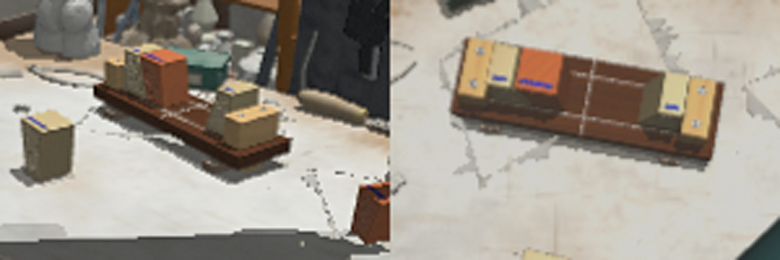

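voussoir_left is within about 1 mm of its place. Now voussoir_right.

Emit:
play_rows(
  commands=[
    [0, 0, 0, 0.01, 0.015, -0.3, -1],
    [0, 0, 0, 0, 0, -0.5, -1],
    [0, 0, 0, 0, 0, -0.5, -1],
    [0, 0, 0, 0, 0, -0.5, -1],
    [0, 0, 0, 0, 0, -0.35, -1],
    [0, 0, 0, 0, 0, -0.16, -1],
    [0, 0, 0, 0, 0, 0, -1],
    [0, 0, 0, 0, 0, 0, 1],
    [0, 0, 0, 0, 0, 0, 1],
    [0, 0, 0, 0, 0, 0, 1],
  ],
)

```text
t: 19.9
ee_pos: [0.5843, -0.3275, 0.017]
tool_rot: [[0.474, 0.881, 0.002], [0.881, -0.474, -0.001], [0.0, 0.002, -1.0]]
contact_force: [-1.5, 1.5, 3.6]
opening: 0.0494
finger_force: 61.2
```

Emit:
play_rows(
  commands=[
    [0, 0, 0, 0, 0, 0, 1],
    [0, 0, 0, 0, 0, 0, 1],
    [0, 0, 0, 0, 0, 0, 1],
    [0, 0, 0, 0, 0, 0, 1],
    [0, 0, 0, 0, 0, 0, 1],
  ],
)

```text
t: 20.4
ee_pos: [0.5843, -0.3276, 0.017]
tool_rot: [[0.474, 0.881, 0.002], [0.881, -0.474, -0.001], [0.0, 0.002, -1.0]]
contact_force: [-1.8, 1.4, 9.2]
opening: 0.0494
finger_force: 61.9
```

Emit:
play_rows(
  commands=[
    [0, 0, 0, 0, 0, 0.2, 1],
    [0, 0, 0, 0, 0, 0.6, 1],
    [0, 0, 0.02, 0.05, 0.2, 0.6, 1],
    [0, 0, 0.03, 0.1, 0.45, 0.5, 1],
    [0, 0, 0.03, 0.1, 0.45, 0, 1],
    [0, 0, 0.03, 0.1, 0.45, 0, 1],
    [0, 0, 0.03, 0.1, 0.45, 0, 1],
    [0, 0, 0.03, 0.1, 0.45, 0, 1],
    [0, 0, 0.03, 0.1, 0.45, 0, 1],
    [0, 0, 0, 0.1, 0.45, 0, 1],
  ],
)

```text
t: 21.4
ee_pos: [0.6398, -0.0754, 0.1585]
tool_rot: [[0.177, 0.984, 0.001], [0.984, -0.177, 0.0], [0.0, 0.001, -1.0]]
contact_force: [-0.2, 0.6, -2.6]
opening: 0.0494
finger_force: 63.6
```

Emit:
play_rows(
  commands=[
    [0, 0, 0, 0.1, 0.45, 0, 1],
    [0, 0, 0, 0.022, 0.253, 0, 1],
    [0, 0, 0, 0, 0, 0, 1],
    [0, 0, 0, 0, 0, 0, 1],
  ],
)

```text
t: 21.8
ee_pos: [0.6488, -0.024, 0.158]
tool_rot: [[0.178, 0.984, 0.001], [0.984, -0.178, -0.0], [-0.0, 0.001, -1.0]]
contact_force: [-0.6, -0.6, -2.5]
opening: 0.0493
finger_force: 63.6
```

Emit:
play_rows(
  commands=[
    [0, 0, 0, 0.01, 0.005, -0.3, 1],
    [0, 0, 0, 0, 0, -0.3, 1],
    [0, 0, 0, 0, 0, -0.3, 1],
    [0, 0, 0, 0, 0, -0.2, 1],
    [0, 0, 0, 0, 0, -0.15, 1],
    [0, 0, 0, 0, 0, -0.08, 1],
    [0, 0, 0, 0, 0, -0.02, 1],
    [0, 0, 0, 0, 0, 0, 1],
    [0, 0, 0, 0, 0, 0, 1],
    [0, 0, 0, 0, 0, 0, 1],
  ],
)

```text
t: 22.8
ee_pos: [0.6499, -0.0234, 0.0564]
tool_rot: [[0.178, 0.984, 0.001], [0.984, -0.178, 0.0], [0.0, 0.001, -1.0]]
contact_force: [0.1, 0.6, -3.8]
opening: 0.0494
finger_force: 63.6
```

Lower 1.5 mm more, release and retreat.

Emit:
play_rows(
  commands=[
    [0, 0, 0, 0, 0, -0.02, 1],
    [0, 0, 0, 0, 0, 0, 1],
    [0, 0, 0, 0, 0, 0, -1],
    [0, 0, 0, 0, 0, 0, -1],
    [0, 0, 0, 0, 0, 0, -1],
    [0, 0, 0, 0, 0, 0, -1],
    [0, 0, 0, 0, 0, 0.2, -1],
    [0, 0, 0, 0, 0, 0.4, -1],
    [0, 0, 0, 0, 0, 0.6, -1],
    [0, 0, 0, 0, 0, 0.6, -1],
  ],
)

```text
t: 23.8
ee_pos: [0.6492, -0.0238, 0.1918]
tool_rot: [[0.179, 0.984, -0.0], [0.984, -0.179, -0.0], [-0.0, -0.0, -1.0]]
contact_force: [0.7, 0.5, 0.7]
opening: 0.0858
finger_force: 0.0
```

Emit:
play_rows(
  commands=[
    [0, 0, -0.005, -0.397, 0.179, 0, -1],
    [0, 0, -0.005, -0.397, 0.179, 0, -1],
    [0, 0, -0.005, -0.397, 0.179, 0, -1],
    [0, 0, -0.005, -0.397, 0.179, 0, -1],
    [0, 0, -0.005, -0.397, 0.179, 0, -1],
    [0, 0, -0.005, -0.397, 0.179, 0, -1],
    [0, 0, -0.003, -0.397, 0.179, 0, -1],
    [0, 0, 0, 0, 0, 0, -1],
  ],
)

```text
t: 24.6
ee_pos: [0.4384, 0.0719, 0.19]
tool_rot: [[0.227, 0.974, -0.001], [0.974, -0.227, 0.002], [0.002, -0.001, -1.0]]
contact_force: [0.1, -0.0, -0.5]
opening: 0.0854
finger_force: 0.0
```

```bash
python3 chk.py c4 vl vr
```

```text
[0.4384 0.0719 0.19  ] [ 0.974 -0.227 -0.001]
vl uv [296.9 137. ] bed x 0.3 y 55.8 want 55.5 [48.2 48.7] yaw 0.1
vr uv [334.2 143.6] bed x 0.0 y -55.1 want -55.5 [48.1 49.5] yaw 0.6
```

View pics/c4.png

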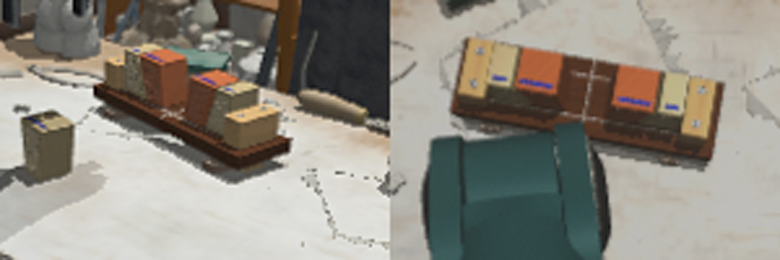

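Both voussoirs are within 1 mm and the middle gap is symmetrical. Now the keystone.

Emit:
play_rows(
  commands=[
    [0, 0, 0, 0.02, -0.015, -0.3, -1],
    [0, 0, 0, 0, 0, -0.5, -1],
    [0, 0, 0, 0, 0, -0.5, -1],
    [0, 0, 0, 0, 0, -0.5, -1],
    [0, 0, 0, 0, 0, -0.35, -1],
    [0, 0, 0, 0, 0, -0.12, -1],
    [0, 0, 0, 0, 0, 0, -1],
    [0, 0, 0, 0, 0, 0, 1],
    [0, 0, 0, 0, 0, 0, 1],
    [0, 0, 0, 0, 0, 0, 1],
  ],
)

```text
t: 25.7
ee_pos: [0.4431, 0.0697, 0.0202]
tool_rot: [[0.229, 0.973, 0.001], [0.973, -0.229, 0.001], [0.001, 0.001, -1.0]]
contact_force: [-6.5, -1.1, 18.3]
opening: 0.0496
finger_force: 47.3
```

Emit:
play_rows(
  commands=[
    [0, 0, 0, 0, 0, 0, 1],
    [0, 0, 0, 0, 0, 0, 1],
    [0, 0, 0, 0, 0, 0, 1],
    [0, 0, 0, 0, 0, 0, 1],
    [0, 0, 0, 0, 0, 0, 1],
  ],
)

```text
t: 26.2
ee_pos: [0.443, 0.0697, 0.0202]
tool_rot: [[0.229, 0.973, 0.001], [0.973, -0.229, 0.001], [0.001, 0.001, -1.0]]
contact_force: [-5.6, 0.3, 16.2]
opening: 0.0494
finger_force: 49.1
```

Emit:
play_rows(
  commands=[
    [0, 0, 0, 0, 0, 0.2, 1],
    [0, 0, 0, 0, 0, 0.6, 1],
    [0, 0, 0.005, 0.25, -0.056, 0.6, 1],
    [0, 0, 0.004, 0.374, -0.083, 0.6, 1],
    [0, 0, 0.004, 0.374, -0.083, 0, 1],
    [0, 0, 0.004, 0.374, -0.083, 0, 1],
    [0, 0, 0.004, 0.374, -0.083, 0, 1],
    [0, 0, 0.004, 0.374, -0.083, 0, 1],
    [0, 0, 0.004, 0.374, -0.083, 0, 1],
    [0, 0, 0.004, 0.374, -0.083, 0, 1],
  ],
)

```text
t: 27.2
ee_pos: [0.6568, 0.022, 0.1667]
tool_rot: [[0.178, 0.984, 0.0], [0.984, -0.178, 0.0], [0.0, -0.0, -1.0]]
contact_force: [-0.3, -0.2, -5.1]
opening: 0.0493
finger_force: 54.9
```

Emit:
play_rows(
  commands=[
    [0, 0, 0, 0, 0, 0, 1],
    [0, 0, 0, 0, 0, 0, 1],
    [0, 0, 0, 0, 0, 0, 1],
    [0, 0, 0, 0, 0, 0, 1],
  ],
)

```text
t: 27.6
ee_pos: [0.6554, 0.0224, 0.1665]
tool_rot: [[0.178, 0.984, -0.0], [0.984, -0.178, 0.0], [0.0, -0.0, -1.0]]
contact_force: [0.2, 0.8, -3.9]
opening: 0.0495
finger_force: 54.9
```

Emit:
play_rows(
  commands=[
    [0, 0, 0, 0.032, -0.005, 0, 1],
    [0, 0, 0, 0, 0, -0.3, 1],
    [0, 0, 0, 0, 0, -0.3, 1],
    [0, 0, 0, 0, 0, -0.3, 1],
    [0, 0, 0, 0, 0, -0.2, 1],
    [0, 0, 0, 0, 0, -0.15, 1],
    [0, 0, 0, 0, 0, -0.1, 1],
    [0, 0, 0, 0, 0, -0.03, 1],
    [0, 0, 0, 0, 0, 0, 1],
    [0, 0, 0, 0, 0, 0, 1],
  ],
)

```text
t: 28.6
ee_pos: [0.6588, 0.0216, 0.0634]
tool_rot: [[0.179, 0.984, 0.001], [0.984, -0.179, 0.0], [0.0, 0.001, -1.0]]
contact_force: [0.7, 0.3, -3.2]
opening: 0.0494
finger_force: 54.9
```

Emit:
play_rows(
  commands=[
    [0, 0, 0, 0, 0, -0.04, 1],
    [0, 0, 0, 0, 0, -0.02, 1],
    [0, 0, 0, 0, 0, -0.01, 1],
    [0, 0, 0, 0, 0, 0, 1],
    [0, 0, 0, 0, 0, 0, 1],
  ],
)

```text
t: 29.1
ee_pos: [0.6584, 0.0217, 0.0583]
tool_rot: [[0.178, 0.984, 0.0], [0.984, -0.178, 0.0], [0.001, 0.0, -1.0]]
contact_force: [-6.6, 0.8, 10.3]
opening: 0.0493
finger_force: 56.8
```

Contact at the expected height. I release, rise and back off to the robot's side, then check.

Emit:
play_rows(
  commands=[
    [0, 0, 0, 0, 0, 0, -1],
    [0, 0, 0, 0, 0, 0, -1],
    [0, 0, 0, 0, 0, 0, -1],
    [0, 0, 0, 0, 0, 0, -1],
    [0, 0, 0, 0, 0, 0.2, -1],
    [0, 0, 0, 0, 0, 0.4, -1],
    [0, 0, 0, 0, 0, 0.6, -1],
    [0, 0, 0, 0, 0, 0.6, -1],
    [0, 0, 0, -0.3, 0, 0, -1],
    [0, 0, 0, -0.5, -0.2, 0, -1],
  ],
)

```text
t: 30.1
ee_pos: [0.5993, 0.0081, 0.1944]
tool_rot: [[0.176, 0.984, 0.003], [0.984, -0.176, 0.001], [0.001, 0.003, -1.0]]
contact_force: [0.6, -1.3, -0.2]
opening: 0.0852
finger_force: 0.0
```

Emit:
play_rows(
  commands=[
    [0, 0, 0, -0.4, -0.4, 0, -1],
    [0, 0, 0, -0.4, -0.4, 0, -1],
    [0, 0, 0, -0.4, -0.4, 0, -1],
    [0, 0, 0, -0.3, -0.4, 0, -1],
    [0, 0, 0, -0.3, -0.4, 0, -1],
    [0, 0, 0, 0, -0.4, 0, -1],
    [0, 0, 0, 0, -0.3, 0, -1],
    [0, 0, 0, 0, 0, 0, -1],
    [0, 0, 0, 0, 0, 0, -1],
    [0, 0, 0, 0, 0, 0, -1],
  ],
)

```text
t: 31.1
ee_pos: [0.4635, -0.1951, 0.1927]
tool_rot: [[0.178, 0.984, 0.0], [0.984, -0.178, 0.0], [0.0, 0.0, -1.0]]
contact_force: [-0.3, -0.7, 0.2]
opening: 0.0854
finger_force: 0.0
```

```bash
python3 chk.py c5 vl vr key
```

```text
[ 0.4635 -0.1951  0.1927] [ 0.984 -0.178  0.   ]
vl uv [296.9 137. ] bed x 0.4 y 30.5 want 55.5 [47.6 99.6] yaw 0.6
vr uv [334.2 143.6] bed x -0.2 y -54.8 want -55.5 [48.5 50.2] yaw 0.6
key uv [315.5 139.2] bed x -1.2 y 51.1 want 0 [ 54.5 177.1] yaw 1.3
```

View pics/c5.png

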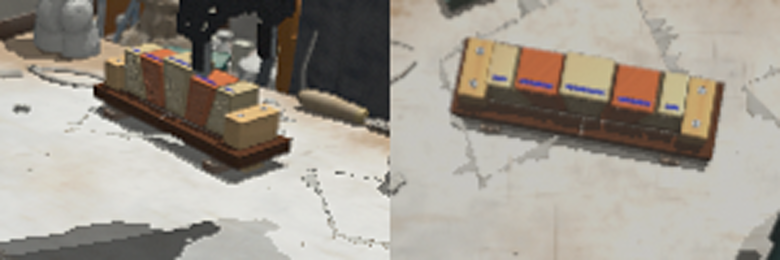

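All five stones stand in line, evenly spread and with the blue marks on the robot's side; the keystone is at about (588,75) in the crop. The masks now merge neighbouring stones of like colour, so the numbers for vl and key above don't count. I'm handing in.

```bash
python3 -c "
from bench import env
print(env.job_done())"
```

```text
the job is handed in; nothing more can be done
None
```

All five arch stones are laid on the bed with blue edges on the robot's side, the last picture shows them in line and evenly spread, and the job was handed in at about 31 s; the hand-in gave no verdict.

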